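# Tidy the vanity cabinet: flats off the shelf and into the stepped organizer

## Task

Tidy the cabinet. Whichever of the flat things lie on the frosted shelf are too thin to pick up there, so slide each out past the front edge of the shelf until you can grip it, then lay it lengthwise in its own tray of the three-tier organizer, flat and with its long edge pushed flush against that tray's back wall: the green comb in the top tray, the dark-framed mirror in the middle one, the pink nail board in the bottom one. Also set the round tin the right way up in the middle of the blue coaster; leave the toothbrush handle, tweezers and bottle as they stand.

Things in the scene. Friction and masses are not known exactly. Their poses are not given: they have to be found in the camera images.
- shelf_edge (a point): Centre of the front edge of the fixed frosted acrylic shelf, on its top face, 70 mm above the counter. x points level from the edge to the back (away from the robot), y along the edge to the left, z up. Place and yaw vary. The slab is 10 mm thick and overhangs its closed base by 45 mm, so there is free room below and in front of the edge.
- shelf: The same shelf; origin on the counter right below point shelf_edge, same axes. 190 mm wide (y), 235 mm deep (x). Ribs 5 mm high, 10 mm wide run along x at y = -90, -30, 30, 90 mm: three lanes 50 mm wide, centred at y = -60, 0, 60 mm, open at the front; a 15 mm lip at the back (inner face x = 225 mm). Smooth: a flat thing slides under fingertips pressed lightly on it.
- tier_top (a point): On the floor of the top tray of the fixed white organizer, 105 mm above the counter, at the foot of its back wall, half-way along. x points level into the wall (away from the robot), y along it to the left, z up. Floor 80 mm deep (x -80 to 0), 190 mm long (y -95 to 95); no front lip; end walls 18 mm high; back wall 40 mm high. The organizer's place and yaw vary.
- tier_middle (a point): On the floor of the middle tray of the fixed white organizer, 65 mm above the counter, at the foot of its back wall, half-way along. x points level into the wall (away from the robot), y along it to the left, z up. Floor 80 mm deep (x -80 to 0), 190 mm long (y -95 to 95); no front lip; end walls 18 mm high; back wall 40 mm high. The organizer's place and yaw vary.
- tier_bottom (a point): On the floor of the bottom tray of the fixed white organizer, 25 mm above the counter, at the foot of its back wall, half-way along. x points level into the wall (away from the robot), y along it to the left, z up. Floor 80 mm deep (x -80 to 0), 190 mm long (y -95 to 95); no front lip; end walls 18 mm high; back wall 40 mm high. The organizer's place and yaw vary.
- comb_center (a point): Centre (half-way up) of the green plastic comb, 150 x 40 x 3 mm, about 35 g. x along its length, y across its width, z up; at the start it lies flat in one of the shelf's lanes, lengthwise, its front end 15 to 50 mm behind the edge. May be absent. Belongs in the top tray.
- mirror_center (a point): Centre (half-way up) of the slim dark-framed mirror plate, 150 x 44 x 3 mm, about 50 g; axes and start as for the comb. May be absent. Belongs in the middle tray.
- board_center (a point): Centre (half-way up) of the pink nail-buffing board with a dark red abrasive face, 150 x 36 x 3 mm, about 30 g; axes and start as for the comb. May be absent. Belongs in the bottom tray.
- comb: The same comb; origin at the centre of its underside.
- mirror: The same mirror; origin at the centre of its underside.
- board: The same board; origin at the centre of its underside.
- tin_center (a point): Centre (half-way up) of the closed round aluminium lip balm tin, 52 mm across and 20 mm high, about 60 g, lying flat on the counter between shelf and organizer; z is its axis, up.
- tin: The same tin; origin at the centre of its underside.
- mat: Fixed round dark blue coaster on the counter, 110 mm across, 2 mm thick, no rim. Origin at the centre of its underside.
- toothbrush: Grey electric toothbrush handle standing upright, 31 mm across, 186 mm high; origin at the centre of its foot. Leave alone.
- tweezers: Chrome tweezers, 95 x 10 x 6 mm, lying on the counter; origin at the centre of the underside. Leave alone.
- serum: Amber glass bottle, 40 mm across, 95 mm high, standing; origin at the centre of its foot. Leave alone.
Mind the look-alikes: they are no part of the job. Several things look just like the tin: the one meant starts farthest to the robot's right. Leave any purple look-alike of the mirror alone.

How it is judged:
By the outcome, as a careful person would: the job done as asked, in the order asked, and still so for the second after the job is handed in, with the robot touching nothing.
Of comb, mirror, board only 2 to 3 are there at a start; the rules pass over those that are not, and their reading is None.
At some moment in a run one of tin may be knocked a few centimetres aside while the robot is not near it.
It also fails if it takes over 210 s, if anything falls off the work surface, if the arm or the gripper's body presses on something with over 40 N, if the wrist force passes 120 N, or if a joint passes its speed limit or range.

## Robot

A 7-joint arm with a two-finger parallel gripper is mounted at the origin on the work surface. World frame = base frame: x ahead of the robot, y to its left, z up, the work surface at z = 0. Lengths are in m, angles in rad, forces in N, time in s.
With the tool pointing down it reaches from about 0.425 to 0.875 m from the base axis. Payload 4.7 kg.
Tool frame: the origin (TCP) lies midway between the tips of the shut fingers; the grasp point (between the pads) lies 19 mm behind it; z points along the fingers, y is the direction in which the jaws open and shut (so a half turn about z gives the same grasp; the last joint's range is limited). The gripper opens to 87 mm and grips with 3 to 60 N. Pads are 19 mm wide; open, the fingers measure 117 mm over their backs; the gripper's body (75 mm by 190 mm) begins 51 mm behind the grasp point.
Start: joints at [-1.19, 0.321, -0.07, 1.45, 0.023, 1.371, -0.057], TCP at [0.233, 0.607, 0.223] pointing down, gripper open.
Joint ranges: [-2.86, 2.86], [-0.3, 2.09], [-1.38, 1.24], [0.06, 2.45], [-1.56, 4.7], [0.09, 2.05], [-2.69, 2.69]. Speed limits (rad/s): [2.57, 2.57, 3.14, 3.14, 3.14, 3.14, 3.14].

## Interface

Orientations are given as a rotation vector (axis times angle).
In Python, from bench import get_state, eyes, job gives the robot as it stands. The module is installed in compiled form; this text tells all that it offers.
- The arm moves only by the shell command python3 -m jog 'ROWS' [FORCE]. ROWS is JSON, a list that holds one entry, the list of rows, each a list of 5 numbers: the opening, from 0 (shut) to 1 (fully open), then the shift along the tool's x, y, z in units of 40 mm (1.0 is 40 mm), then the turn about the tool's z in units of 5 degrees (1.0 is 5 degrees). In form: [[[jaw, dx, dy, dz, turn], ...]]. A call has 1 to 10 rows; each row shifts and turns the commanded pose from where the row before left it, along the tool's axes as they then stand; what a row does not reach is not made up. A row lasts 1/8 s, in which the tool goes at most 62.5 mm and 10.7 degrees, less where a joint would pass 70% of its speed; a pose out of reach is approached as far as the arm can. A call is refused whole if a number of a shift passes 1 or a number of a turn 1, either way. A call with a gripper value outside its range is refused whole. The fingers move at their own pace and stop on an object; FORCE is the grip in N (left out, the last holds). Time passes only in rows, so rows that do not move let the fingers close. It gives the time, the measured TCP pose, the force and the opening at its end, in the units of the state.
- get_state(): the state, without advancing time (a new reading comes with each control period).
- eyes.get_image(name): name is "scene" or "top"; returns (picture, depth): 400x640x3 uint8, red, green, blue; 400x640 float32, m along the optical axis (not along the pixel's ray), 0 where there is no reading.
- eyes.camera_params(name): a dict with "camera_matrix" (3x3 intrinsics, pixels), "k1" (the pictures are not rectified: a ray, as slopes to the right and down, at radius r is drawn at 1 + k1 r^2 times it, then the intrinsics apply), "pose" (4x4, takes a point from camera to world coordinates). Camera axes: x right, y down, z forward; pixel columns grow to the right and rows downward; lengths in m; the calibration is good to about 2 mm. A picture is of the moment at which its call begins. camera_params takes no time and is no camera call.
- job.close_job(): hands the job in, once; it reports no verdict.
The state is a dict: "time": time; "joint_positions": joint angles; "qd": joint speeds; "joint_torque": joint torques, N m; "position": TCP position; "tool_rot": TCP orientation; "ft_force": force on the tool from outside, world axes, zero at the start; "torque": the same for the moment, N m; "grip_width": opening from 0.0 (shut) to 1.0 (fully open).
Only numpy, scipy, OpenCV 4.12 (cv2) and the standard library are available. Lean on these libraries where they do the work, as an engineer would, in place of code of your own. Each camera call takes 0.05 s, during which the arm holds its last target. There are 200 camera calls.

## Working session

There is one attempt and no reset: what is moved stays moved. The work goes in short steps, Python scripts to look and compute and a shell command to move; the robot and the scene stay as the last step left them, time stands still between calls to the robot, and variables do not carry over. Pictures are saved under pics/ and viewed, about 12 in all and at most 16, crops included, and the job is handed in when it is done.

```bash
mkdir -p pics; python3 - <<'E'
from bench import get_state, eyes
import cv2,numpy as np
s=get_state();print({k:np.round(v,3) for k,v in s.items()})
for n in("scene","top"):
    p,d=eyes.get_image(n);cv2.imwrite(f"pics/{n}0.png",p[...,::-1]);np.savez(f"{n}0.npz",p=p,d=d)
    c=eyes.camera_params(n);print(n,np.round(c["camera_matrix"],1).tolist(),c["k1"],np.round(c["pose"],3).tolist())
E
```

```text
{'time': np.float64(0.0), 'joint_positions': array([-1.19 ,  0.322, -0.07 ,  1.452,  0.023,  1.371, -0.057]), 'qd': array([-0.001,  0.   ,  0.   ,  0.002,  0.   , -0.   ,  0.002]), 'joint_torque': array([ 0.0000e+00, -4.9129e+01, -4.0400e-01, -3.1253e+01, -6.4000e-02,
        4.3000e-02,  0.0000e+00]), 'position': array([0.233, 0.606, 0.221]), 'tool_rot': array([-5.730e-01, -3.089e+00,  3.000e-03]), 'ft_force': array([0.595, 0.032, 0.495]), 'torque': array([-0.041,  0.014, -0.004]), 'grip_width': np.float64(1.003)}
scene [[422.8, 0.0, 319.2], [0.0, 422.8, 201.3], [0.0, 0.0, 1.0]] -0.010505653628267407 [[0.212, 0.7, -0.682, 1.237], [0.977, -0.161, 0.139, -0.106], [-0.012, -0.696, -0.718, 0.826], [0.0, 0.0, 0.0, 1.0]]
top [[364.8, 0.0, 321.5], [0.0, 364.8, 201.4], [0.0, 0.0, 1.0]] 0.020125998260032647 [[-0.029, -0.983, 0.179, 0.424], [-0.999, 0.036, 0.033, 0.039], [-0.038, -0.178, -0.983, 0.834], [0.0, 0.0, 0.0, 1.0]]
```

View pics/top0.png

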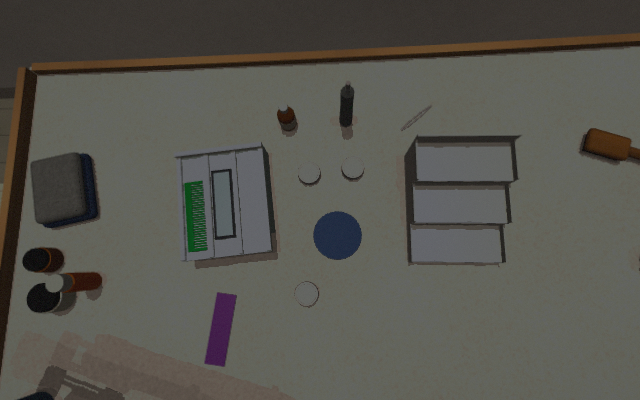

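View pics/scene0.png

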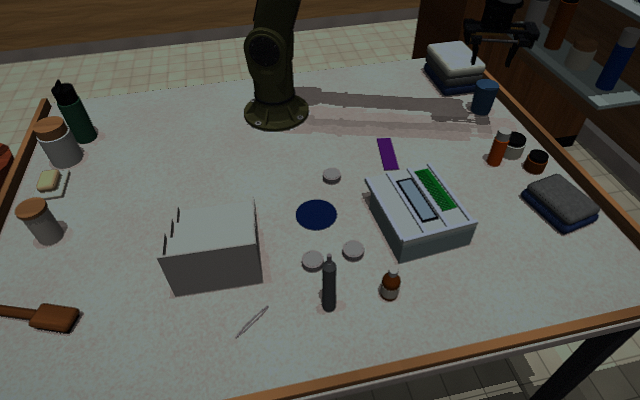

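```bash
cat > h.py <<'E'
import numpy as np,cv2
from bench import get_state, eyes
from scipy.spatial.transform import Rotation as Ro
def undist(n,uv):
    c=eyes.camera_params(n);K=c["camera_matrix"];uv=np.atleast_2d(uv).astype(float)
    a=(uv-[K[0,2],K[1,2]])/[K[0,0],K[1,1]];b=a.copy()
    for _ in range(8): b=a/(1+c["k1"]*(b**2).sum(1,keepdims=True))
    return b,np.array(c["pose"])
def plane(n,uv,z):
    b,T=undist(n,uv);d=np.c_[b,np.ones(len(b))]@T[:3,:3].T
    return T[:3,3]+d*((z-T[2,3])/d[:,2])[:,None]
def bydepth(n,uv,d):
    b,T=undist(n,uv);uv=np.atleast_2d(uv).astype(int);z=d[uv[:,1],uv[:,0]]
    return (np.c_[b,np.ones(len(b))]*z[:,None])@T[:3,:3].T+T[:3,3]
def cloud(n,d):
    v,u=np.mgrid[:400,:640];return bydepth(n,np.c_[u.ravel(),v.ravel()],d).reshape(400,640,3)
def look(n,name=None):
    p,d=eyes.get_image(n)
    if name: cv2.imwrite(f"pics/{name}.png",p[...,::-1])
    return p,d
def rect(pts):
    (c,s,a)=cv2.minAreaRect(np.float32(pts)*1000) # mm
    w,h=s
    if w<h: w,h,a=h,w,a+90
    a=(a+90)%180-90
    return np.round([c[0],c[1],w,h,a],1)  # cx cy long short yaw(deg of long axis)
def masks(p):
    h=cv2.cvtColor(p,cv2.COLOR_RGB2HSV)
    return dict(green=cv2.inRange(h,(50,150,60),(75,255,255)),blue=cv2.inRange(h,(105,120,50),(125,255,255)),
      purple=cv2.inRange(h,(138,120,50),(160,255,255)))
def big(m):
    cs,_=cv2.findContours(m,cv2.RETR_EXTERNAL,cv2.CHAIN_APPROX_NONE);return max(cs,key=cv2.contourArea)[:,0]
def tool():
    s=get_state();R=Ro.from_rotvec(s["tool_rot"]).as_matrix();return np.array(s["position"]),R,s
def go(x=None,y=None,z=None,yaw=None):
    """shift in tool units to a world TCP; yaw = wanted world yaw of tool x axis (deg)"""
    P,R,s=tool();t=np.array([P[i] if v is None else v for i,v in enumerate((x,y,z))])
    cur=np.degrees(np.arctan2(R[1,0],R[0,0]))
    print("pos",P.round(4),"yaw",cur.round(2),"F",np.round(s["ft_force"],1),"grip",round(float(s["grip_width"]),3),"t",round(s["time"],2))
    print("total units dx,dy,dz",np.round(R.T@(t-P)/.04,3), "turn", None if yaw is None else round(-(((yaw-cur)+90)%180-90)/5,2))
E
python3 - <<'E'
from h import *
for n in("top","scene"):
    f=np.load(n+"0.npz");p,d=f["p"],f["d"];m=masks(p)
    C=cloud(n,d)
    for k,z in(("green",.073),("blue",.002),("purple",.003)):
        b=big(m[k]);print(n,k,len(b),rect(plane(n,b,z)[:,:2]),"depth z",np.round(np.median(C[m[k]>0][:,2]),4))
    np.save(n+"C.npy",C)
    # horizontal areas by height, within workspace
    Z=C[...,2];W=(C[...,0]>.2)&(C[...,0]<.9)&(abs(C[...,1])<.6)&(d>0)
    for z in(.02,.025,.065,.07,.105,.095,.186):
        q=np.uint8((abs(Z-z)<.004)&W)*255
        q=cv2.morphologyEx(q,cv2.MORPH_OPEN,np.ones((3,3)))
        cs,_=cv2.findContours(q,cv2.RETR_EXTERNAL,cv2.CHAIN_APPROX_NONE)
        for c in cs:
            if cv2.contourArea(c)>40:
                c=c[:,0];print(n,z,np.round(c.mean(0)),rect(plane(n,c,z)[:,:2]))
E
```

```text
top green 490 [541.8 335.2 148.8  38.2   6.1] depth z 0.0744
top blue 138 [497.   33.6 104.9 104.7  88. ] depth z 0.0037
top purple 174 [300.3 297.1 147.1  42.   -9. ] depth z 0.0046
top 0.02 [307. 293.] [370.4 105.6  48.4  47.9  -1.5]
top 0.02 [308. 174.] [642.3  92.2  51.   43.2  13.7]
top 0.02 [353. 166.] [648.9  -8.9  50.9  46.4 -28. ]
top 0.025 [456. 244.] [ 467.9 -223.9  188.    80.3   88.1]
top 0.025 [352. 167.] [650.   -3.1  43.7  25.5   5.2]
top 0.065 [460. 205.] [ 547.9 -227.3  187.7   81.7   87.8]
top 0.07 [196. 255.] [458.3 328.7  46.6  19.6 -88.4]
top 0.07 [226. 247.] [472.7 268.9  48.7  38.3 -87.2]
top 0.07 [437. 211.] [ 531.1 -175.7   29.5   18.3   28.8]
top 0.07 [482. 200.] [ 555.6 -271.4   27.4   19.9  -50.2]
top 0.07 [476. 206.] [ 547.2 -257.1  131.7   68.4  -87.2]
top 0.07 [470. 190.] [ 573.9 -247.7   35.    25.7   87.8]
top 0.07 [435. 193.] [ 571.6 -175.6   37.1   25.    -4.6]
top 0.07 [192. 169.] [644.6 343.6  59.8  48.4   2.2]
top 0.07 [220. 161.] [660.4 284.8  48.8  37.5 -86.4]
top 0.07 [250. 202.] [571.8 217.2 226.3  49.4   4.9]
top 0.105 [466. 161.] [ 627.7 -
[... 254 characters left out ...]
 depth z 0.0024
scene 0.02 [312. 259.] [652.3  -6.3  47.2  46.2  77.2]
scene 0.02 [353. 249.] [645.2  95.5  48.5  48.   77.1]
scene 0.02 [332. 174.] [374.7 107.2  50.5  48.3 -13. ]
scene 0.025 [ 64. 322.] [ 699.7 -545.7   66.8   41.2  -57.3]
scene 0.025 [216. 211.] [ 452.3 -219.2  189.4   41.7   88. ]
scene 0.065 [212. 225.] [ 533.1 -222.8  189.7   43.9   88. ]
scene 0.07 [429. 213.] [617.  286.5 103.2  51.6   5.1]
scene 0.07 [395. 205.] [567.4 220.3 213.9  54.1   5.2]
scene 0.07 [406. 179.] [494.1 275.1  77.3  52.5   4.9]
scene 0.07 [439. 193.] [556.8 339.8 214.4  55.5   5.8]
scene 0.105 [208. 240.] [ 614.3 -225.4  190.2   46.9   87.9]
scene 0.095 [393. 270.] [771.8 142.9  17.7  15.   77.2]
```

```bash
python3 - <<'E'
import cv2
a=cv2.imread("pics/top0.png")[120:300,160:540]
cv2.imwrite("pics/topc.png",cv2.convertScaleAbs(cv2.resize(a,None,fx=2.1,fy=2.1,interpolation=cv2.INTER_CUBIC),alpha=1.3))
E
```

```text
(no output)
```

View pics/topc.png

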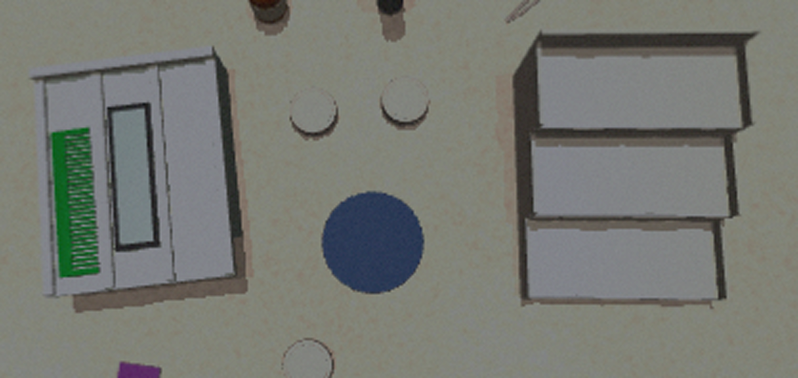

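```bash
python3 - <<'E'
from h import *
for n in("top","scene"):
    f=np.load(n+"0.npz");p,C=f["p"],np.load(n+"C.npy")
    g=cv2.cvtColor(p,cv2.COLOR_RGB2HSV)[...,2]
    roi=(C[...,0]>.42)&(C[...,0]<.72)&(C[...,1]>.23)&(C[...,1]<.32)&(C[...,2]>.066)&(masks(p)["green"]==0)
    q=np.uint8((g<70)&roi)*255
    b=big(q);print(n,len(b),rect(plane(n,b,.073)[:,:2]))
    O=np.array([.4545,.2672]);print([np.round(C[...,:2][(roi)&(g>0)].min(0),3)])
go(.567,.3378,.16,5.2)
E
```

```text
top 211 [565.8 277.  151.6  49.7   4.8]
[array([0.451, 0.23 ])]
scene 126 [563.6 278.9 158.1  47.8   5. ]
[array([0.449, 0.23 ])]
pos [0.2329 0.6063 0.2216] yaw 158.99 F [ 0.1 -0.5  0.2] grip 1.002 t 0.1
total units dx,dy,dz [-10.203  -3.269   1.546] turn -5.24
```

```bash
python3 -m jog '[[[0,-1,-0.33,0.1,0],[0,-1,-0.33,0.1,0],[0,-1,-0.33,0.1,0],[0,-1,-0.33,0.1,0],[0,-1,-0.33,0.1,0],[0,-1,-0.33,0.1,0],[0,-1,-0.33,0.1,0],[0,-1,-0.33,0.1,0],[0,-1,-0.33,0.1,0],[0,-1,-0.33,0.1,0]]]' 20
python3 -m jog '[[[0,-0.2,0,0.5,-1],[0,0,0,0,-1],[0,0,0,0,-1],[0,0,0,0,-1],[0,0,0,0,-1],[0,0,0,0,-0.24],[0,0,0,0,0]]]'
python3 -c "
from h import *
go(.567,.3378,.09,5.2)"
```

```text
time: 1.35
position: [0.5599, 0.3391, 0.1819]
tool_rot: [-0.573, -3.088, 0.001]
ft_force: [0.1, -0.2, -0.2]
grip_width: 0.02
time: 2.22
position: [0.5665, 0.3372, 0.1623]
tool_rot: [0.14, -3.138, 0.0]
ft_force: [-0.9, 0.7, -0.5]
grip_width: 0.004
pos [0.5665 0.3372 0.1623] yaw -174.88 F [-0.9  0.7 -0.5] grip 0.004 t 2.23
total units dx,dy,dz [-0.014  0.015  1.807] turn -0.02
```

```bash
python3 -m jog '[[[0,0,0,0.7,0],[0,0,0,0.7,0],[0,0,0,0.65,0],[0,0,0,0,0],[0,0,0,0,0]]]'
python3 -m jog '[[[0,0,0,0.05,0],[0,0,0,0.05,0],[0,0,0,0,0]]]'
python3 -m jog '[[[0,0,0,0.04,0],[0,0,0,0,0]]]'
```

```text
time: 2.85
position: [0.5673, 0.3376, 0.0817]
tool_rot: [-0.141, 3.137, 0.001]
ft_force: [0.8, 0.2, -0.1]
grip_width: 0.002
time: 3.22
position: [0.5667, 0.3373, 0.0768]
tool_rot: [-0.142, 3.138, 0.0]
ft_force: [0.1, 0.4, -0.5]
grip_width: 0.001
time: 3.48
position: [0.5666, 0.3372, 0.0748]
tool_rot: [0.142, -3.138, 0.0]
ft_force: [0.2, 0.7, 0.8]
grip_width: 0.001
```

```bash
python3 -m jog '[[[0,0,0,0.04,0],[0,0,0,0,0]]]'
```

```text
time: 3.72
position: [0.5668, 0.3373, 0.0735]
tool_rot: [-0.142, 3.138, 0.0]
ft_force: [-0.5, -0.3, 1.9]
grip_width: 0.004
```

```bash
python3 -m jog '[[[0,0,0,0.03,0],[0,0,0,0,0]]]'
python3 -m jog '[[[0,0,0,0.03,0],[0,0,0,0,0]]]'
```

```text
time: 3.98
position: [0.5669, 0.3374, 0.0735]
tool_rot: [-0.142, 3.138, 0.001]
ft_force: [-1.3, -1.0, 6.2]
grip_width: 0.005
time: 4.22
position: [0.5673, 0.3377, 0.0735]
tool_rot: [-0.142, 3.137, 0.002]
ft_force: [-3.4, -2.0, 11.9]
grip_width: 0.008
```

```bash
python3 -m jog '[[[0,0.2,0,0,0],[0,0.2,0,0,0],[0,0.2,0,0,0],[0,0.2,0,0,0],[0,0,0,0,0]]]'
python3 - <<'E'
from h import *
p,d=look("top","t1");b=big(masks(p)["green"]);print(rect(plane("top",b,.073)[:,:2]),len(b))
p,d=look("scene","s1");b=big(masks(p)["green"]);print(rect(plane("scene",b,.073)[:,:2]),len(b))
E
```

```text
time: 4.85
position: [0.5362, 0.3353, 0.0735]
tool_rot: [-0.142, 3.134, 0.004]
ft_force: [-0.5, -0.7, 9.0]
grip_width: 0.007
[498.6 350.2   0.    0.    0. ] 1
[573.9 340.5  37.8  25.8 -79.4] 38
```

View pics/s1.png

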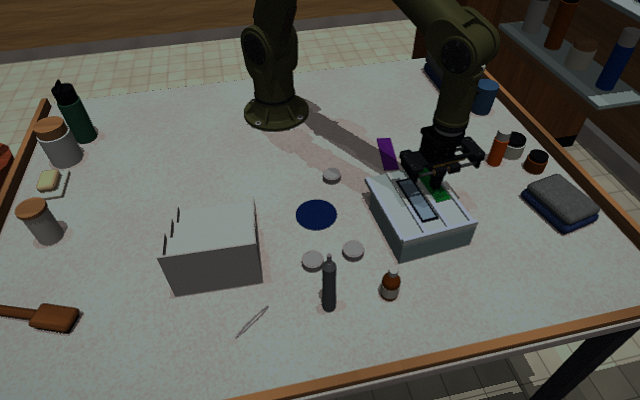

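```bash
python3 -m jog '[[[0,0.2,0,0,0],[0,0.2,0,0,0],[0,0.2,0,0,0],[0,0.2,0,0,0],[0,0.2,0,0,0],[0,0.2,0,0,0],[0,0,0,0,0],[0,0,0,0,0]]]'
python3 - <<'E'
from h import *
p,d=look("scene");m=masks(p)["green"];b=np.argwhere(m>0)[:,::-1];P=plane("scene",b,.073);print(len(b),P[:,:2].max(0),P[:,:2].min(0))
go()
E
```

```text
time: 5.95
position: [0.4885, 0.3312, 0.0735]
tool_rot: [-0.142, 3.135, 0.004]
ft_force: [-0.4, -0.2, 9.2]
grip_width: 0.005
57 [0.53928741 0.35591125] [0.51069913 0.31808915]
pos [0.4885 0.3311 0.0734] yaw -174.82 F [-0.4 -1.1 10.1] grip 0.001 t 6.0
total units dx,dy,dz [0. 0. 0.] turn None
```

```bash
python3 -m jog '[[[0,0,0,-0.5,0],[0.5,0,0,-1,0],[1,0.5,0,0,0],[1,0.5,0,0,0],[1,0.42,0,0,0],[1,0,0,0,0],[1,0,0,0,0]]]'
python3 - <<'E'
from h import *
for n in("scene","top"):
    p,d=look(n,n+"2");m=masks(p)["green"];b=np.argwhere(m>0)[:,::-1];P=plane(n,b,.073);print(len(b),P[:,:2].max(0),P[:,:2].min(0),rect(P[:,:2]))
go(.432,.3255,.062,5.2)
a=cv2.imread("pics/scene2.png")[120:260,340:520];cv2.imwrite("pics/scene2c.png",cv2.resize(a,None,fx=4,fy=4))
E
```

```text
time: 6.88
position: [0.4311, 0.3249, 0.1311]
tool_rot: [-0.142, 3.138, 0.0]
ft_force: [-0.4, 0.7, -0.8]
grip_width: 0.601
215 [0.53928741 0.3549232 ] [0.42186382 0.31141766] [480.7 331.2 115.1  38.8   6.6]
253 [0.53830908 0.35368678] [0.48783057 0.31387205] [513.2 333.3  48.9  37.7   5.8]
pos [0.4312 0.3248 0.1309] yaw -174.86 F [0.2 0.2 0.1] grip 0.695 t 6.97
total units dx,dy,dz [-0.021  0.016  1.724] turn -0.01
```

View pics/scene2c.png

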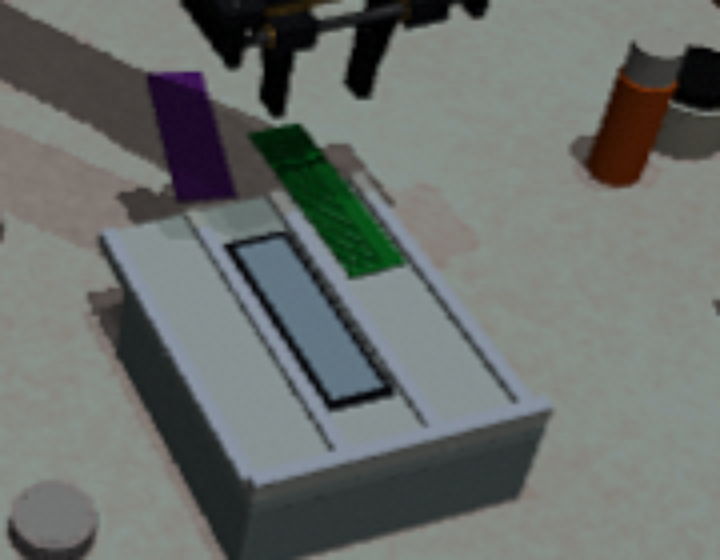

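```bash
python3 -m jog '[[[1,0,0,0.1,0],[1,0,0,0.5,0],[1,0,0,0.5,0],[1,0,0,0.4,0],[1,0,0,0.22,0],[1,0,0,0,0]]]'
python3 -m jog '[[[0,0,0,0,0],[0,0,0,0,0],[0,0,0,0,0],[0,0,0,0,0],[0,0,0,0,0],[0,0,0,0,0]]]' 40
```

```text
time: 7.72
position: [0.4302, 0.3246, 0.0616]
tool_rot: [0.142, -3.138, 0.001]
ft_force: [-0.1, 0.3, 0.3]
grip_width: 1.0
time: 8.48
position: [0.4305, 0.3249, 0.0622]
tool_rot: [-0.142, 3.138, 0.0]
ft_force: [-0.1, 0.0, -0.0]
grip_width: 0.445
```

```bash
python3 -m jog '[[[0,0,0,-0.5,0],[0,0,0,-1,0],[0,0,0,-1,0],[0,0,0,-1,0],[0,0,0,0,0]]]'
python3 - <<'E'
from h import *
n="scene";p,d=look(n,"s3");b=big(masks(p)["green"]);C=cloud(n,d);print("z",np.median(C[b[:,1],b[:,0],2]))
print(get_state()["joint_positions"]);go(.6211,-.1954,.2,87.6)
a=cv2.imread("pics/s3.png")[60:260,340:560];cv2.imwrite("pics/s3c.png",cv2.resize(a,None,fx=3,fy=3))
E
```

```text
time: 9.1
position: [0.4322, 0.3263, 0.206]
tool_rot: [-0.142, 3.133, 0.007]
ft_force: [-0.2, 1.4, -1.1]
grip_width: 0.44
z 0.21632375086238848
[-0.73151112  0.09639045  0.03820269  1.75662621 -0.00388339  1.28544912
  0.9688423 ]
pos [0.4311 0.3254 0.2036] yaw -174.82 F [ 0.2 -0.7 -0.5] grip 0.446 t 9.15
total units dx,dy,dz [ -3.553 -13.396   0.075] turn -16.48
```

View pics/s3c.png

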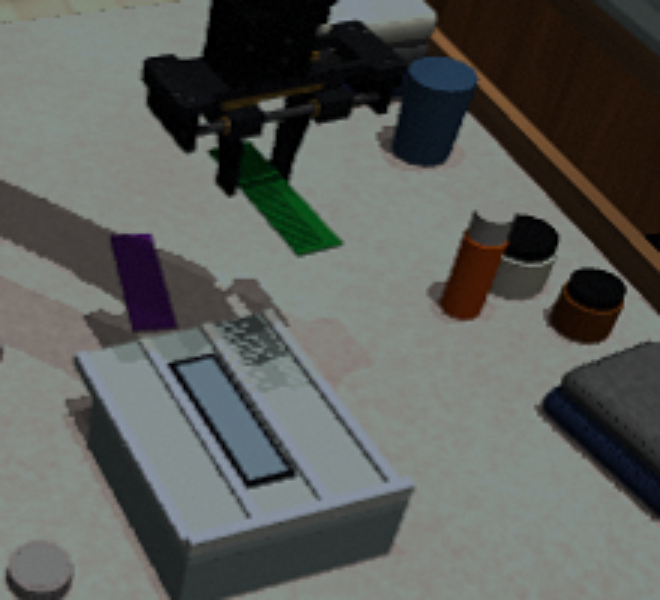

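```bash
python3 -m jog '[[[0,-0.254,-0.957,0,0],[0,-0.254,-0.957,0,0],[0,-0.254,-0.957,0,0],[0,-0.254,-0.957,0,0],[0,-0.254,-0.957,0,0],[0,-0.254,-0.957,0,0],[0,-0.254,-0.957,0,0],[0,-0.254,-0.957,0,0],[0,-0.254,-0.957,0,0],[0,-0.254,-0.957,0,0]]]'
python3 -m jog '[[[0,-0.254,-0.957,0,0.5],[0,-0.254,-0.957,0,0],[0,-0.254,-0.957,0,0],[0,-0.254,-0.957,0,0],[0,0,0,0,1],[0,0,0,0,1],[0,0,0,0,1],[0,0,0,0,1],[0,0,0,0,1],[0,0,0,0,1]]]'
python3 -m jog '[[[0,0,0,0,1],[0,0,0,0,1],[0,0,0,0,1],[0,0,0,0,1],[0,0,0,0,1],[0,0,0,0,1],[0,0,0,0,1],[0,0,0,0,1],[0,0,0,0,1],[0,0,0,0,1]]]'
python3 -m jog '[[[0,0,0,0,1],[0,0,0,0,1],[0,0,0,0,1],[0,0,0,0,0],[0,0,0,0,0]]]'
python3 - <<'E'
from h import *
for n in("scene","top"):
    p,d=look(n,n+"4");b=np.argwhere(masks(p)["green"]>0)[:,::-1];P=plane(n,b,.212);print(n,len(b),rect(P[:,:2]),P[:,:2].min(0),P[:,:2].max(0))
go(.6211,-.1954,.107,87.6)
E
```

```text
time: 10.4
position: [0.5655, -0.0483, 0.2004]
tool_rot: [0.142, -3.136, -0.0]
ft_force: [0.4, 0.4, 0.0]
grip_width: 0.445
time: 11.65
position: [0.6146, -0.1974, 0.2001]
tool_rot: [-0.746, -3.048, 0.0]
ft_force: [-0.2, -0.6, -0.1]
grip_width: 0.444
time: 12.9
position: [0.6147, -0.1974, 0.2001]
tool_rot: [-1.964, -2.448, 0.002]
ft_force: [0.4, 0.1, -0.1]
grip_width: 0.443
time: 13.52
position: [0.6152, -0.1975, 0.2012]
tool_rot: [-2.264, -2.177, 0.001]
ft_force: [-0.1, -0.9, -0.1]
grip_width: 0.442
scene 254 [ 618.1 -228.3  148.8   38.9   89.2] [ 0.59773231 -0.30242591] [ 0.63778566 -0.15392043]
top 110 [ 614.3 -226.5  141.    36.4   87.6] [ 0.59560703 -0.29635271] [ 0.63549107 -0.155775  ]
pos [ 0.6154 -0.1976  0.2017] yaw 87.73 F [-0.4 -0.4 -0.5] grip 0.441 t 13.62
total units dx,dy,dz [0.061 0.143 2.367] turn 0.03
```

```bash
python3 -m jog '[[[0,0.05,0.12,0.5,0],[0,0,0,0.7,0],[0,0,0,0.6,0],[0,0,0,0.3,0],[0,0,0,0.15,0],[0,0,0,0,0],[0,0,0,0,0]]]'
python3 -m jog '[[[0,0,0,0.03,0],[0,0,0,0.03,0],[0,0,0,0,0]]]'
```

```text
time: 14.5
position: [0.6211, -0.1961, 0.1131]
tool_rot: [2.265, 2.175, 0.002]
ft_force: [-0.6, -0.3, 0.1]
grip_width: 0.446
time: 14.88
position: [0.6205, -0.1958, 0.1098]
tool_rot: [-2.266, -2.176, -0.0]
ft_force: [-0.0, -0.1, -0.1]
grip_width: 0.438
```

```bash
python3 -m jog '[[[0,0,0,0.07,0],[0,0,0,0,0],[0.52,0,0,0,0],[0.6,0,0,0,0],[0.6,0,0,0,0],[0.6,0,0,0,0]]]'
python3 -m jog '[[[0.6,0,0,-0.3,0],[0.6,0,0,-0.5,0],[0.6,0,0,-1,0],[0,0,-1,-1,0],[0,0,-1,0,0],[0,0,0,0,0]]]'
python3 - <<'E'
from h import *
for n in("scene","top"):
    p,d=look(n,n+"5");b=np.argwhere(masks(p)["green"]>0)[:,::-1];P=plane(n,b,.108);print(n,len(b),rect(P[:,:2]))
go(.59,-.2,.12)
a=cv2.imread("pics/top5.png")[110:290,380:560];cv2.imwrite("pics/top5c.png",cv2.resize(a,None,fx=3,fy=3))
E
```

```text
time: 15.62
position: [0.6205, -0.1959, 0.107]
tool_rot: [2.266, 2.176, 0.0]
ft_force: [0.6, 0.4, 0.6]
grip_width: 0.592
time: 16.38
position: [0.5387, -0.1938, 0.2213]
tool_rot: [2.268, 2.173, 0.006]
ft_force: [0.7, -0.4, -0.7]
grip_width: 0.336
scene 427 [ 621.  -226.5  148.2   33.8   88.1]
top 335 [ 622.2 -190.2   72.    37.4  -89.5]
pos [ 0.5413 -0.1925  0.2205] yaw 87.69 F [ 0.5 -0.1 -1. ] grip 0.253 t 16.48
total units dx,dy,dz [-0.142  1.216  2.515] turn None
```

View pics/top5c.png

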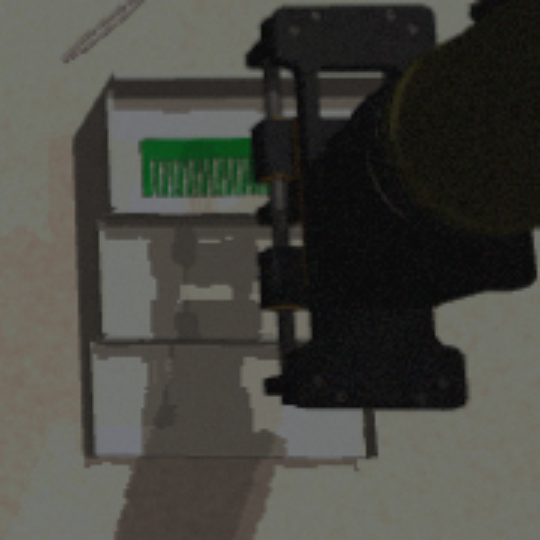

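```bash
python3 -c "
from h import *
go(.572,-.2268,.1065,87.6)"
```

```text
pos [ 0.5413 -0.1925  0.2205] yaw 87.69 F [ 0.5 -0.1 -1. ] grip 0.253 t 16.48
total units dx,dy,dz [-0.83   0.792  2.851] turn 0.02
```

```bash
python3 -m jog '[[[0,-0.83,0.79,0,0],[0,0,0,0.8,0],[0,0,0,0.8,0],[0,0,0,0.8,0],[0,0,0,0.35,0],[0,0,0,0,0],[0,0,0,0.07,0],[0,0,0,0,0]]]'
python3 -m jog '[[[0,0,0.2,0,0],[0,0,0.2,0,0],[0,0,0.1,0,0],[0,0,0.1,0,0],[0,0,0.1,0,0],[0,0,0,0,0]]]'
```

```text
time: 17.48
position: [0.5715, -0.2273, 0.1072]
tool_rot: [2.265, 2.175, 0.002]
ft_force: [0.0, 0.5, -0.8]
grip_width: 0.005
time: 18.23
position: [0.599, -0.2282, 0.1061]
tool_rot: [2.266, 2.176, -0.0]
ft_force: [-0.5, -0.9, -0.7]
grip_width: 0.01
```

```bash
python3 -m jog '[[[0,0,0.1,0,0],[0,0,0.1,0,0],[0,0,0.05,0,0],[0,0,0,0,0]]]'
python3 -m jog '[[[0,0,0.05,0,0],[0,0,0,0,0]]]'
python3 -m jog '[[[0,0,0.05,0,0],[0,0,0,0,0]]]'
```

```text
time: 18.73
position: [0.6089, -0.2286, 0.1061]
tool_rot: [2.266, 2.176, 0.0]
ft_force: [-0.1, 0.3, -0.7]
grip_width: 0.004
time: 18.98
position: [0.6109, -0.2287, 0.1062]
tool_rot: [2.266, 2.176, 0.0]
ft_force: [0.6, 0.2, 0.4]
grip_width: 0.002
time: 19.23
position: [0.6129, -0.2287, 0.1062]
tool_rot: [2.266, 2.176, 0.0]
ft_force: [-0.0, -0.8, 0.1]
grip_width: 0.009
```

```bash
python3 -m jog '[[[0,0,0.05,0,0],[0,0,0.05,0,0],[0,0,0,0,0]]]'
python3 - <<'E'
from h import *
for n in("scene","top"):
    p,d=look(n,n+"6");b=np.argwhere(masks(p)["green"]>0)[:,::-1];P=plane(n,b,.108);print(n,len(b),rect(P[:,:2]))
E
python3 -m jog '[[[0,0,0.05,0,0],[0,0,0.05,0,0],[0,0,0,0,0]]]'
```

```text
time: 19.6
position: [0.617, -0.2289, 0.1062]
tool_rot: [2.266, 2.176, 0.0]
ft_force: [0.3, 0.8, 0.1]
grip_width: 0.006
scene 25 [ 634.  -227.3  147.2    7.1   88.1]
top 176 [ 647.5 -189.    65.9   34.1   87.6]
time: 20.08
position: [0.6191, -0.2292, 0.1059]
tool_rot: [-2.264, -2.173, 0.003]
ft_force: [-4.8, 1.9, 2.5]
grip_width: 0.01
```

```bash
python3 -m jog '[[[0,0,0.04,0,0],[0,0,0,0,0],[0,0,0,0,0]]]'
python3 -m jog '[[[0,0,-0.15,0,0],[0,0,-0.5,0,0],[0,0,-0.5,-0.2,0],[0,0,-0.5,-1,0],[0,0,-1,-1,0],[0,0,-1,-1,0],[0,0,-1,0,0],[0,0,0,0,0]]]'
python3 - <<'E'
from h import *
for n in("scene","top"):
    p,d=look(n,n+"7");b=np.argwhere(masks(p)["green"]>0)[:,::-1];P=plane(n,b,.108);print(n,len(b),rect(P[:,:2]))
go(.589,.280,.13,5.0)
a=cv2.imread("pics/top7.png")[90:310,160:560];cv2.imwrite("pics/top7c.png",cv2.resize(a,None,fx=2,fy=2))
E
```

```text
time: 20.45
position: [0.6192, -0.2292, 0.1057]
tool_rot: [-2.263, -2.171, 0.005]
ft_force: [-8.7, 1.8, 4.8]
grip_width: 0.001
time: 21.45
position: [0.4352, -0.222, 0.2351]
tool_rot: [2.267, 2.174, 0.009]
ft_force: [0.5, -0.7, -0.4]
grip_width: 0.005
scene 50 [ 634.6 -227.3  146.9    5.5   88.3]
top 537 [ 646.8 -230.5  149.2   31.9   87.5]
pos [ 0.4373 -0.2213  0.2346] yaw 87.71 F [0.4 0.5 1.5] grip 0.004 t 21.55
total units dx,dy,dz [12.671  3.28   2.64 ] turn 16.54
```

View pics/top7c.png

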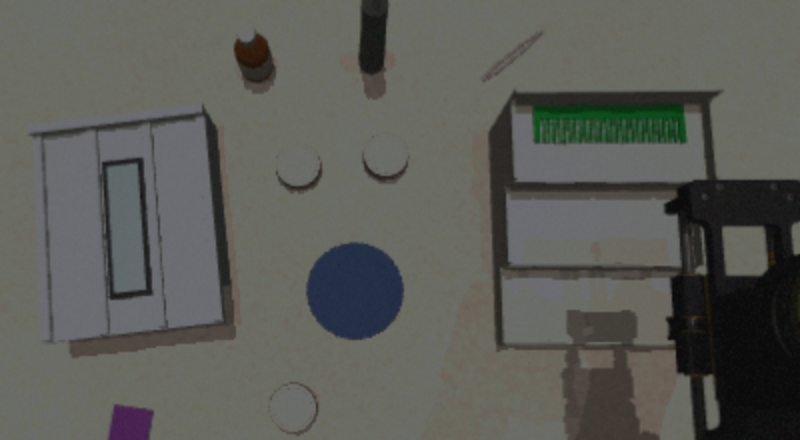

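```bash
python3 -m jog '[[[0,0.986,0.264,0,0],[0,0.986,0.264,0,0],[0,0.986,0.264,0,0],[0,0.986,0.264,0,0],[0,0.986,0.264,0,0],[0,0.986,0.264,0,0],[0,0.986,0.264,0,0],[0,0.986,0.264,0,0],[0,0.986,0.264,0,0],[0,0.986,0.264,0,0]]]'
python3 -m jog '[[[0,0.986,0.264,0,-0.5],[0,0.95,0.35,0,0],[0,0.95,0.35,0,0],[0,0,0,0,-1],[0,0,0,0,-1],[0,0,0,0,-1],[0,0,0,0,-1],[0,0,0,0,-1],[0,0,0,0,-1],[0,0,0,0,-1]]]'
python3 -m jog '[[[0,0,0,0,-1],[0,0,0,0,-1],[0,0,0,0,-1],[0,0,0,0,-1],[0,0,0,0,-1],[0,0,0,0,-1],[0,0,0,0,-1],[0,0,0,0,-1],[0,0,0,0,-1],[0,0,0,0,-1]]]'
python3 -m jog '[[[0,0,0,0,-1],[0,0,0,0,-1],[0,0,0,0,0],[0,0,0,0,0]]]'
python3 -c "
from h import *
go(.595,.2806,.0755,5.0)"
```

```text
time: 22.8
position: [0.559, 0.1706, 0.2326]
tool_rot: [2.265, 2.177, -0.002]
ft_force: [0.7, 0.7, 1.4]
grip_width: 0.007
time: 24.05
position: [0.5983, 0.2845, 0.232]
tool_rot: [-1.44, -2.791, 0.002]
ft_force: [-0.3, 0.4, 0.0]
grip_width: 0.007
time: 25.3
position: [0.5983, 0.2845, 0.2319]
tool_rot: [-0.126, -3.137, 0.001]
ft_force: [0.3, -0.3, 0.3]
grip_width: 0.003
time: 25.8
position: [0.5981, 0.2837, 0.233]
tool_rot: [0.14, -3.137, 0.0]
ft_force: [0.2, -0.0, -0.4]
grip_width: 0.006
pos [0.5981 0.2837 0.233 ] yaw -174.88 F [ 0.2 -0.  -0.4] grip 0.006 t 25.8
total units dx,dy,dz [ 0.079 -0.07   3.936] turn 0.02
```

```bash
python3 -m jog '[[[0,0.07,-0.07,1,0],[0,0,0,1,0],[0,0,0,1,0],[0,0,0,0.7,0],[0,0,0,0.2,0],[0,0,0,0,0],[0,0,0,0,0]]]'
python3 -m jog '[[[0,0,0,0.05,0],[0,0,0,0.04,0],[0,0,0,0,0]]]'
python3 -m jog '[[[0,0,0,0.04,0],[0,0,0,0,0]]]'
```

```text
time: 26.68
position: [0.5964, 0.2808, 0.0799]
tool_rot: [-0.142, 3.136, 0.002]
ft_force: [0.4, 0.7, 0.2]
grip_width: 0.004
time: 27.05
position: [0.5953, 0.2802, 0.0747]
tool_rot: [-0.142, 3.138, 0.0]
ft_force: [-0.1, 0.4, -0.0]
grip_width: 0.004
time: 27.3
position: [0.5955, 0.2803, 0.0736]
tool_rot: [-0.142, 3.138, 0.001]
ft_force: [-0.3, -1.3, 2.4]
grip_width: 0.004
```

```bash
python3 -m jog '[[[0,0,0,0.03,0],[0,0,0,0.04,0],[0,0,0,0,0]]]'
python3 -m jog '[[[0,0.2,0,0,0],[0,0.2,0,0,0],[0,0.2,0,0,0],[0,0.2,0,0,0],[0,0.2,0,0,0],[0,0.2,0,0,0],[0,0.2,0,0,0],[0,0.2,0,0,0],[0,0,0,0,0]]]'
python3 -m jog '[[[0,0.2,0,0,0],[0,0.2,0,0,0],[0,0.2,0,0,0],[0,0.2,0,0,0],[0,0.13,0,0,0],[0,0,0,0,0],[0,0,0,0,0]]]'
python3 -m jog '[[[0,0,0,-0.3,0],[0,0,0,-1,0],[0.6,0,0,-0.5,0],[1,0,0,0,0]]]'
python3 - <<'E'
from h import *
for n in("scene","top"):
    p,d=look(n,n+"8")
go()
a=cv2.imread("pics/scene8.png")[100:260,340:520];cv2.imwrite("pics/s8c.png",cv2.resize(a,None,fx=3.6,fy=3.6))
E
```

```text
time: 27.68
position: [0.5961, 0.2806, 0.0734]
tool_rot: [-0.142, 3.136, 0.002]
ft_force: [-4.8, -2.4, 14.2]
grip_width: 0.006
time: 28.8
position: [0.5343, 0.2756, 0.0734]
tool_rot: [-0.142, 3.132, 0.005]
ft_force: [-0.8, 0.4, 11.5]
grip_width: 0.008
time: 29.68
position: [0.4977, 0.2724, 0.0734]
tool_rot: [-0.141, 3.131, 0.005]
ft_force: [1.0, 0.6, 11.1]
grip_width: 0.004
time: 30.18
position: [0.4953, 0.2716, 0.1438]
tool_rot: [-0.142, 3.136, 0.003]
ft_force: [-0.1, 0.8, -0.7]
grip_width: 0.152
pos [0.4939 0.2707 0.1413] yaw -174.81 F [ 0.  -0.5 -0.3] grip 0.239 t 30.27
total units dx,dy,dz [0. 0. 0.] turn None
```

View pics/s8c.png

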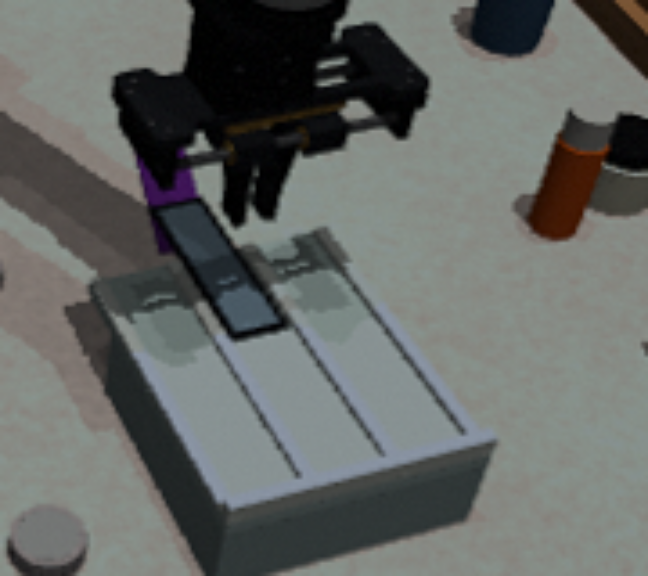

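```bash
python3 - <<'E'
from h import *
c=np.array([[150,205],[203,198],[288,325],[238,338]])/3.6+[340,100]
P=plane("scene",c,.073)[:,:2];print(P.round(4),rect(P))
go(.4376,.2657,.062,5.1)
E
```

```text
[[0.3951 0.2438]
 [0.3963 0.286 ]
 [0.5419 0.2973]
 [0.5463 0.2585]] [468.7 272.  152.   41.9   5.6]
pos [0.4939 0.2707 0.1413] yaw -174.81 F [ 0.  -0.5 -0.3] grip 0.239 t 30.27
total units dx,dy,dz [1.41  0.003 1.984] turn 0.02
```

```bash
python3 -m jog '[[[1,0.7,0.03,0,0],[1,0.7,0.03,0,0],[1,0,0,0,0],[1,0,0,0,0],[1,0,0,0.5,0],[1,0,0,0.5,0],[1,0,0,0.5,0],[1,0,0,0.45,0],[1,0,0,0,0]]]'
python3 -m jog '[[[0,0,0,0,0],[0,0,0,0,0],[0,0,0,0,0],[0,0,0,0,0],[0,0,0,0,0],[0,0,0,0,0]]]' 40
python3 -m jog '[[[0,0,0,-0.5,0],[0,0,0,-1,0],[0,0,0,-1,0],[0,0,0,-1,0],[0,0,0,0,0]]]'
python3 - <<'E'
from h import *
look("scene","s9");go()
a=cv2.imread("pics/s9.png")[60:260,340:560];cv2.imwrite("pics/s9c.png",cv2.resize(a,None,fx=3,fy=3))
E
```

```text
time: 31.4
position: [0.4379, 0.2674, 0.0625]
tool_rot: [0.141, -3.136, 0.003]
ft_force: [0.5, 0.4, -0.2]
grip_width: 0.998
time: 32.15
position: [0.4386, 0.2684, 0.0643]
tool_rot: [-0.142, 3.138, 0.0]
ft_force: [-0.7, 0.2, 0.6]
grip_width: 0.486
time: 32.78
position: [0.4403, 0.2696, 0.2076]
tool_rot: [-0.142, 3.133, 0.006]
ft_force: [-0.2, -1.0, -2.1]
grip_width: 0.49
pos [0.4391 0.2688 0.2053] yaw -174.81 F [-0.2  0.2 -2. ] grip 0.489 t 32.83
total units dx,dy,dz [0. 0. 0.] turn None
```

View pics/s9c.png

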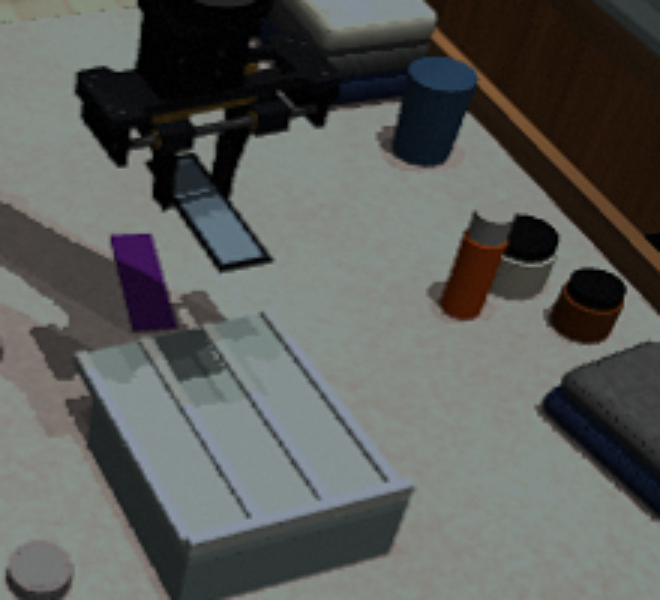

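```bash
python3 -c "
from h import *
go(.539,-.197,.2)"
```

```text
pos [0.4391 0.2688 0.2053] yaw -174.81 F [-0.2  0.2 -2. ] grip 0.489 t 32.83
total units dx,dy,dz [ -1.433 -11.824   0.118] turn None
```

```bash
python3 -m jog '[[[0,-0.12,-0.985,0,0],[0,-0.12,-0.985,0,0],[0,-0.12,-0.985,0,0],[0,-0.12,-0.985,0,0],[0,-0.12,-0.985,0,0],[0,-0.12,-0.985,0,0],[0,-0.12,-0.985,0,0],[0,-0.12,-0.985,0,0],[0,-0.12,-0.985,0,0],[0,-0.12,-0.985,0,0]]]'
python3 -m jog '[[[0,-0.12,-0.985,0,0.5],[0,-0.12,-0.985,0,0],[0,0,0,0,1],[0,0,0,0,1],[0,0,0,0,1],[0,0,0,0,1],[0,0,0,0,1],[0,0,0,0,1],[0,0,0,0,1],[0,0,0,0,1]]]'
python3 -m jog '[[[0,0,0,0,1],[0,0,0,0,1],[0,0,0,0,1],[0,0,0,0,1],[0,0,0,0,1],[0,0,0,0,1],[0,0,0,0,1],[0,0,0,0,1],[0,0,0,0,1],[0,0,0,0,1]]]'
python3 -m jog '[[[0,0,0,0,1],[0,0,0,0,0],[0,0,0,0,0]]]'
python3 - <<'E'
from h import *
look("scene","s10");go(.539,-.197,.072,87.6)
a=cv2.imread("pics/s10.png")[80:300,120:340];cv2.imwrite("pics/s10c.png",cv2.resize(a,None,fx=2.7,fy=2.7))
E
```

```text
time: 34.08
position: [0.521, -0.1207, 0.2023]
tool_rot: [0.142, -3.135, -0.0]
ft_force: [1.4, 0.0, 0.3]
grip_width: 0.486
time: 35.33
position: [0.5358, -0.1973, 0.2021]
tool_rot: [-1.009, -2.972, 0.001]
ft_force: [0.1, -0.1, -0.5]
grip_width: 0.49
time: 36.58
position: [0.5358, -0.1973, 0.2022]
tool_rot: [-2.171, -2.268, 0.003]
ft_force: [0.6, -0.3, -0.8]
grip_width: 0.493
time: 36.95
position: [0.5364, -0.1974, 0.2032]
tool_rot: [-2.263, -2.177, 0.002]
ft_force: [0.1, 0.8, 0.3]
grip_width: 0.489
pos [ 0.5365 -0.1975  0.2035] yaw 87.75 F [-0.5 -0.8 -0.9] grip 0.49 t 37.0
total units dx,dy,dz [0.014 0.064 3.287] turn 0.03
```

View pics/s10c.png

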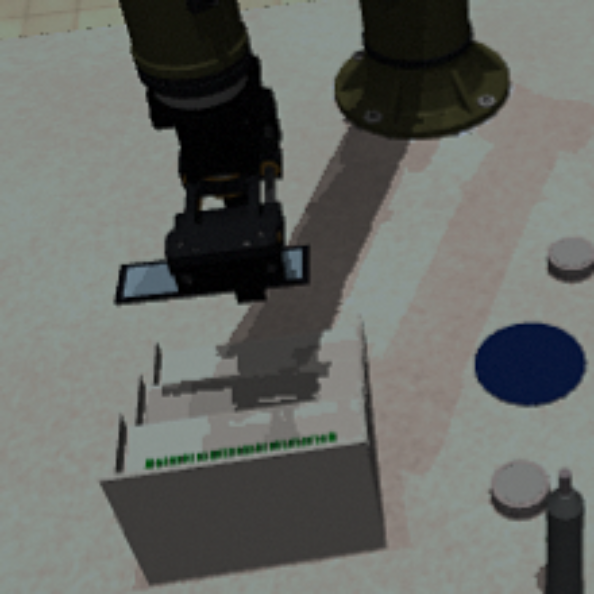

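```bash
python3 -m jog '[[[0,0,0.06,0.6,0],[0,0,0,0.8,0],[0,0,0,0.8,0],[0,0,0,0.6,0],[0,0,0,0.3,0],[0,0,0,0.15,0],[0,0,0,0,0],[0,0,0,0.05,0],[0,0,0,0,0]]]'
python3 -m jog '[[[0,0,0,0.06,0],[0,0,0,0.03,0],[0,0,0,0,0]]]'
```

```text
time: 38.12
position: [0.5396, -0.1977, 0.0726]
tool_rot: [2.265, 2.176, 0.001]
ft_force: [-0.0, -0.3, -1.0]
grip_width: 0.491
time: 38.5
position: [0.5392, -0.1977, 0.0684]
tool_rot: [-2.266, -2.176, 0.0]
ft_force: [-0.1, 0.3, -0.5]
grip_width: 0.489
```

```bash
python3 -m jog '[[[0,0,0,0.03,0],[0,0,0,0,0],[0.56,0,0,0,0],[0.64,0,0,0,0],[0.64,0,0,0,0],[0.64,0,0,0,0],[0.64,0,0,-0.3,0],[0.64,0,0,-0.5,0],[0.64,0,0,-1,0],[0.2,0,0,-0.5,0]]]'
python3 -m jog '[[[0,-0.78,-0.6,0,0],[0,0,-0.6,0,0],[0,0,0,0,0],[0,0,0,0,0]]]'
python3 - <<'E'
from h import *
look("scene","s11");look("top","t11");go(.493,-.2277,.0665,87.6)
a=cv2.imread("pics/s11.png")[150:290,130:290];b=cv2.imread("pics/t11.png")[120:280,390:550]
cv2.imwrite("pics/c11.png",np.hstack([cv2.resize(a,(400,350)),cv2.resize(b,(350,350))]))
E
```

```text
time: 39.75
position: [0.5407, -0.1985, 0.1628]
tool_rot: [2.264, 2.173, 0.005]
ft_force: [0.2, -0.8, -0.4]
grip_width: 0.591
time: 40.25
position: [0.4912, -0.2263, 0.1598]
tool_rot: [2.264, 2.177, 0.002]
ft_force: [0.1, -0.0, -1.5]
grip_width: 0.156
pos [ 0.4912 -0.2263  0.1595] yaw 87.77 F [-0.5 -0.1  0.2] grip 0.071 t 40.35
total units dx,dy,dz [-0.032  0.046  2.325] turn 0.03
```

View pics/c11.png

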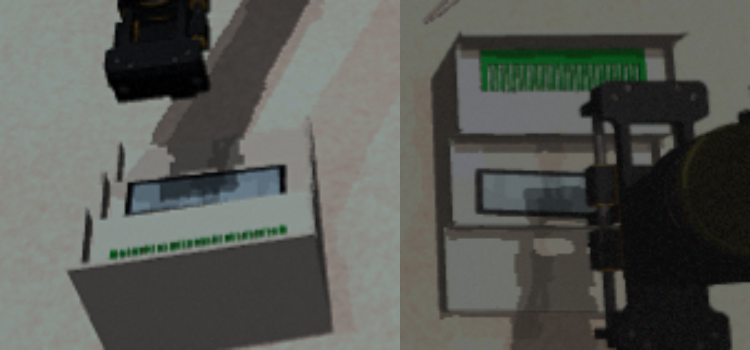

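```bash
python3 -m jog '[[[0,-0.03,0.03,0.7,0],[0,0,0,0.8,0],[0,0,0,0.6,0],[0,0,0,0.1,0],[0,0,0,0,0],[0,0,0,0.08,0],[0,0,0,0.03,0],[0,0,0,0,0]]]'
python3 -m jog '[[[0,0,0.15,0,0],[0,0,0.15,0,0],[0,0,0.15,0,0],[0,0,0.15,0,0],[0,0,0.15,0,0],[0,0,0.1,0,0],[0,0,0.1,0,0],[0,0,0,0,0]]]'
```

```text
time: 41.35
position: [0.4915, -0.2282, 0.0673]
tool_rot: [2.265, 2.176, 0.001]
ft_force: [-0.4, 0.6, -0.1]
grip_width: 0.003
time: 42.35
position: [0.5295, -0.2297, 0.0669]
tool_rot: [2.265, 2.176, 0.0]
ft_force: [0.9, -0.8, -0.4]
grip_width: 0.005
```

```bash
python3 -m jog '[[[0,0,0.05,0.02,0],[0,0,0.05,0,0],[0,0,0.05,0,0],[0,0,0,0,0]]]'
python3 -m jog '[[[0,0,0.04,0,0],[0,0,0.04,0,0],[0,0,0,0,0]]]'
python3 -c "
from h import *
look('scene','s12')"
```

```text
time: 42.85
position: [0.5349, -0.23, 0.066]
tool_rot: [-2.265, -2.176, 0.001]
ft_force: [-0.5, -0.6, 0.6]
grip_width: 0.005
time: 43.22
position: [0.5351, -0.23, 0.0656]
tool_rot: [-2.262, -2.171, 0.005]
ft_force: [-8.7, 1.6, 5.5]
grip_width: 0.005
```

```bash
python3 -m jog '[[[0,0,-0.15,0,0],[0,0,-0.5,0,0],[0,0,-0.5,-0.2,0],[0,0,-0.5,-1,0],[0,0,-1,-1,0],[0,0.5,-1,-1,0],[0,0,0,0,0]]]'
python3 - <<'E'
from h import *
for n in("top","scene"):
    p,d=look(n,n+"13");C=cloud(n,d)
    Z=C[...,2];W=(C[...,0]>.3)&(C[...,0]<.9)&(C[...,1]<.19)&(C[...,1]>-.12)&(d>0)
    for z,t in((.02,.008),(.186,.01)):
        q=cv2.morphologyEx(np.uint8((abs(Z-z)<t)&W)*255,cv2.MORPH_OPEN,np.ones((3,3)))
        for c in cv2.findContours(q,0,1)[0]:
            if cv2.contourArea(c)>25: c=c[:,0];print(n,z,np.round(c.mean(0)),rect(plane(n,c,z)[:,:2]))
    b=big(masks(p)["blue"]);print("mat",rect(plane(n,b,.002)[:,:2]))
go()
a=cv2.imread("pics/top13.png")[90:310,160:560];cv2.imwrite("pics/top13c.png",cv2.resize(a,None,fx=2,fy=2))
E
```

```text
time: 44.15
position: [0.3946, -0.2039, 0.1989]
tool_rot: [2.261, 2.173, 0.023]
ft_force: [0.7, -0.2, -0.3]
grip_width: 0.01
top 0.02 [306. 293.] [370.4 104.5  50.1  48.4  88.5]
top 0.02 [309. 173.] [641.   92.8  51.   49.9  87.8]
top 0.02 [353. 167.] [648.9  -7.7  49.9  48.2  -2.2]
mat [497.   33.6 104.9 104.7  88. ]
scene 0.02 [330. 307.] [785.1   6.6  23.3  10.9 -87. ]
scene 0.02 [388. 296.] [786.8 134.6  27.6  10.   57.5]
scene 0.02 [313. 260.] [655.2  -5.7  51.7  49.5 -12.8]
scene 0.02 [353. 249.] [646.6  95.2  51.4  48.  -14.5]
scene 0.02 [332. 175.] [376.7 106.7  54.5  48.3 -13. ]
mat [497.8  36.6 104.7 103.   44.3]
pos [ 0.3944 -0.2038  0.195 ] yaw 87.73 F [-0.2 -0.2 -0.4] grip 0.009 t 44.25
total units dx,dy,dz [0. 0. 0.] turn None
```

View pics/top13c.png

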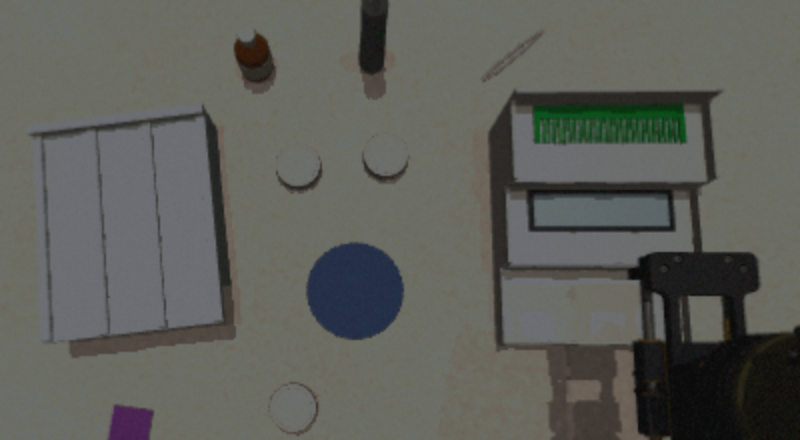

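```bash
python3 -c "
from h import *
go(.651,-.007,.15,180)"
```

```text
pos [ 0.3944 -0.2038  0.195 ] yaw 87.73 F [-0.2 -0.2 -0.4] grip 0.009 t 44.25
total units dx,dy,dz [5.167 6.211 1.169] turn 17.55
```

```bash
python3 -m jog '[[[1,0.738,0.887,0,0],[1,0.738,0.887,0,0],[1,0.738,0.887,0,0],[1,0.738,0.887,0,0],[1,0.738,0.887,0,0],[1,0.738,0.887,0,0],[1,0.738,0.887,0,0],[1,0,0,0,-1],[1,0,0,0,-1],[1,0,0,0,-0.45]]]'
python3 -m jog '[[[1,0,0,0,-1],[1,0,0,0,-1],[1,0,0,0,-1],[1,0,0,0,-1],[1,0,0,0,-1],[1,0,0,0,-1],[1,0,0,0,-1],[1,0,0,0,-1],[1,0,0,0,-1],[1,0,0,0,-1]]]'
python3 -m jog '[[[1,0,0,0,-1],[1,0,0,0,-1],[1,0,0,0,-1],[1,0,0,0,-1],[1,0,0,0,-1],[1,0,0,0,-1],[1,0,0,0,0],[1,0,0,0,0]]]'
python3 - <<'E'
from h import *
for n in("scene",):
    p,d=look(n,n+"14");C=cloud(n,d)
    Z=C[...,2];W=(C[...,0]>.3)&(C[...,0]<.75)&(C[...,1]<.19)&(C[...,1]>-.12)&(d>0)
    q=cv2.morphologyEx(np.uint8((abs(Z-.02)<.008)&W)*255,cv2.MORPH_OPEN,np.ones((3,3)))
    for c in cv2.findContours(q,0,1)[0]:
        if cv2.contourArea(c)>25: c=c[:,0];print(n,np.round(c.mean(0)),rect(plane(n,c,.02)[:,:2]))
go(.651,-.007,.005,180)
E
```

```text
time: 45.5
position: [0.6499, -0.008, 0.1902]
tool_rot: [-2.018, -2.405, 0.008]
ft_force: [-0.2, 0.1, -0.1]
grip_width: 0.98
time: 46.75
position: [0.6499, -0.0079, 0.1918]
tool_rot: [-0.811, -3.033, 0.003]
ft_force: [-0.1, 0.5, -0.6]
grip_width: 1.002
time: 47.75
position: [0.6498, -0.0079, 0.193]
tool_rot: [-0.005, -3.14, 0.001]
ft_force: [-0.0, 0.6, -0.7]
grip_width: 1.001
scene [312. 260.] [655.2  -5.7  51.8  49.5 -12.6]
scene [353. 249.] [646.6  95.2  51.2  48.  -14.5]
pos [ 0.6498 -0.0078  0.1933] yaw 179.85 F [-0.6 -0.2 -0.1] grip 1.0 t 47.8
total units dx,dy,dz [-0.035  0.023  4.707] turn -0.03
```

```bash
python3 -m jog '[[[1,-0.04,0.02,0.8,0],[1,0,0,0.9,0],[1,0,0,0.9,0],[1,0,0,0.9,0],[1,0,0,0.6,0],[1,0,0,0.3,0],[1,0,0,0.15,0],[1,0,0,0,0]]]'
python3 -m jog '[[[1,0,0,0.05,0],[0,0,0,0,0],[0,0,0,0,0],[0,0,0,0,0],[0,0,0,0,0],[0,0,0,0,0]]]' 15
```

```text
time: 48.8
position: [0.6518, -0.007, 0.0126]
tool_rot: [0.002, 3.141, 0.0]
ft_force: [0.8, 0.2, 1.3]
grip_width: 1.004
time: 49.55
position: [0.6515, -0.007, 0.0102]
tool_rot: [0.002, 3.142, 0.0]
ft_force: [0.0, 0.7, -0.5]
grip_width: 0.589
```

```bash
python3 -m jog '[[[0,0,0,0,0],[0,0,0,0,0],[0,0,0,-0.4,0],[0,0,0,-0.8,0],[0,0,0,-0.8,0],[0,0,0,0,0],[0,0,0,0,0]]]' 25
python3 - <<'E'
from h import *
p,d=look("scene","s15");go(.4975,.035,.012,180)
a=cv2.imread("pics/s15.png")[150:310,240:440];cv2.imwrite("pics/s15c.png",cv2.resize(a,None,fx=3,fy=3))
E
```

```text
time: 50.42
position: [0.6511, -0.0069, 0.0901]
tool_rot: [-0.002, -3.141, -0.0]
ft_force: [-0.8, -0.0, -1.3]
grip_width: 0.59
pos [ 0.6507 -0.0068  0.0894] yaw 179.94 F [ 0.   0.5 -1.6] grip 0.588 t 50.48
total units dx,dy,dz [3.828 1.042 1.94 ] turn -0.01
```

View pics/s15c.png

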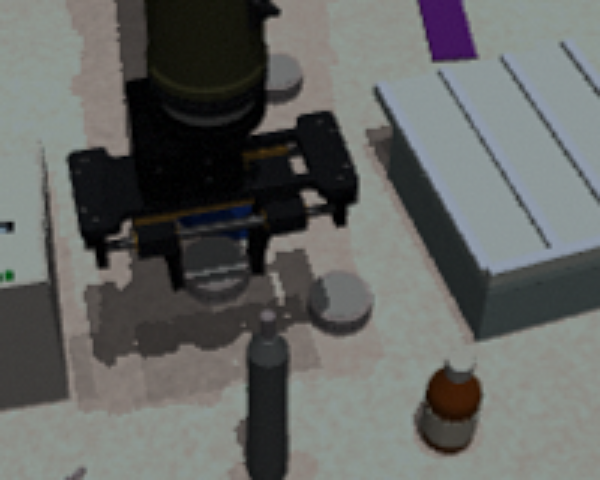

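```bash
python3 -m jog '[[[0,0.77,0.21,0,0],[0,0.77,0.21,0,0],[0,0.77,0.21,0,0],[0,0.77,0.21,0,0],[0,0.75,0.2,0,0],[0,0,0,0,0],[0,0,0,0.7,0],[0,0,0,0.7,0],[0,0,0,0.3,0],[0,0,0,0,0]]]'
python3 -c "
from h import *
go(.4975,.035,.0125,180)"
```

```text
time: 51.72
position: [0.4979, 0.0344, 0.0213]
tool_rot: [-0.002, -3.14, 0.002]
ft_force: [-0.0, 0.1, 0.2]
grip_width: 0.588
pos [0.4979 0.0344 0.0213] yaw 179.92 F [-0.   0.1  0.2] grip 0.588 t 51.73
total units dx,dy,dz [0.01  0.016 0.22 ] turn -0.02
```

```bash
python3 -m jog '[[[0,0,0.015,0.1,0],[0,0,0,0.06,0],[0,0,0,0,0],[0,0,0,0,0]]]'
python3 -m jog '[[[0,0,0,0.03,0],[0,0,0,0,0]]]'
```

```text
time: 52.22
position: [0.4985, 0.0355, 0.0161]
tool_rot: [0.002, 3.141, 0.0]
ft_force: [0.3, 0.4, 0.0]
grip_width: 0.587
time: 52.48
position: [0.4983, 0.0354, 0.0146]
tool_rot: [0.002, 3.142, 0.0]
ft_force: [0.6, 0.2, -0.5]
grip_width: 0.586
```

```bash
python3 -m jog '[[[0,0,0,0.03,0],[0,0,0,0,0]]]'
python3 -m jog '[[[0,0,0,0.03,0],[0,0,0,0,0]]]'
```

```text
time: 52.72
position: [0.4982, 0.0354, 0.0132]
tool_rot: [-0.002, -3.141, 0.0]
ft_force: [0.6, 0.9, -0.0]
grip_width: 0.585
time: 52.98
position: [0.4983, 0.0354, 0.0121]
tool_rot: [0.002, 3.141, 0.0]
ft_force: [0.3, -0.4, -0.6]
grip_width: 0.588
```

```bash
python3 -m jog '[[[0,0,0,0.02,0],[0,0,0,0,0],[0.65,0,0,0,0],[0.75,0,0,0,0],[0.85,0,0,0,0],[0.85,0,0,-0.3,0],[0.85,0,0,-0.7,0],[0.85,0,0,-1,0],[0.85,0,0,-1,0],[0.85,0,0,-1,0]]]'
python3 -m jog '[[[1,0,-1,-0.5,0],[1,0,-1,0,0],[1,0,-1,0,0],[1,0,-1,0,0],[1,0,-1,0,0],[1,0,-1,0,0],[1,0,-1,0,0],[1,0,0,0,0],[1,0,0,0,0]]]'
cat > chk.py <<'E'
from h import *
import sys
k=sys.argv[1]
for n in("top","scene"):
    p,d=look(n,n+k);C=cloud(n,d)
    Z=C[...,2];W=(C[...,0]>.3)&(C[...,0]<.75)&(C[...,1]<.19)&(C[...,1]>-.12)&(d>0)
    q=cv2.morphologyEx(np.uint8((abs(Z-.022)<.008)&W)*255,cv2.MORPH_OPEN,np.ones((3,3)))
    for c in cv2.findContours(q,0,1)[0]:
        if cv2.contourArea(c)>25: c=c[:,0];print(n,np.round(c.mean(0)),rect(plane(n,c,.022)[:,:2]))
    b=big(masks(p)["blue"]);b=cv2.convexHull(b.astype(np.int32))[:,0];print("mat",rect(plane(n,b,.002)[:,:2]))
    b=np.argwhere(masks(p)["green"]>0)[:,::-1];print("comb",rect(plane(n,b,.108)[:,:2]))
go()
E
python3 chk.py 16
python3 -c "
import cv2
a=cv2.imread('pics/top16.png')[90:310,160:560];cv2.imwrite('pics/top16c.png',cv2.resize(a,None,fx=2,fy=2))"
```

```text
time: 54.22
position: [0.4983, 0.0352, 0.1736]
tool_rot: [0.002, 3.14, 0.001]
ft_force: [0.7, 0.5, 0.2]
grip_width: 0.843
time: 55.35
position: [0.4981, -0.2439, 0.1917]
tool_rot: [0.002, 3.141, 0.001]
ft_force: [1.0, 0.4, -0.3]
grip_width: 0.996
top [306. 293.] [370.5 105.5  48.3  47.9  -1.5]
top [337. 235.] [496.   34.7  50.5  50.2 -46.8]
top [309. 172.] [640.5  92.7  50.9  49.8  87.8]
mat [497.   32.5 105.  104.3 -46.6]
comb [ 646.8 -230.4  149.1   31.9   87.5]
scene [353. 249.] [648.1  94.7  51.3  47.9 -14.5]
scene [316. 210.] [501.2  36.7  53.3  49.6 -12.9]
scene [332. 174.] [376.8 106.6  50.3  48.2 -13. ]
mat [498.3  36.  104.8 104.4  44.4]
comb [ 634.6 -227.3  146.9    5.5   88.3]
pos [ 0.4984 -0.2431  0.1915] yaw -179.94 F [-1.1  0.3 -0.3] grip 0.999 t 55.45
total units dx,dy,dz [0. 0. 0.] turn None
```

View pics/top16c.png

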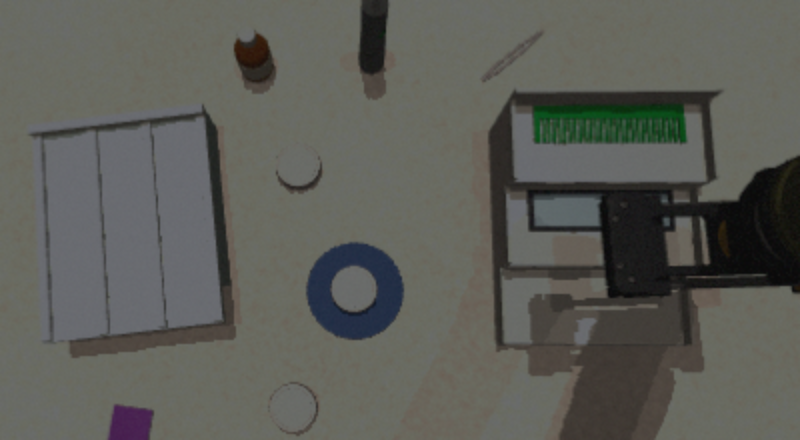

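```bash
for i in 1 2 3 4; do python3 -m jog '[[[1,0,0,0,0],[1,0,0,0,0],[1,0,0,0,0],[1,0,0,0,0],[1,0,0,0,0],[1,0,0,0,0],[1,0,0,0,0],[1,0,0,0,0],[1,0,0,0,0],[1,0,0,0,0]]]' | head -1; done; python3 chk.py 17
```

```text
time: 56.7
time: 57.95
time: 59.2
time: 60.45
top [306. 293.] [371.6 105.4  50.4  47.9  -1.5]
top [317. 244.] [475.2  79.9  50.2  50.   43.2]
top [309. 173.] [640.5  93.8  50.   48.5  -1.6]
mat [499.8  28.2 106.8  95.8  23.1]
comb [ 646.8 -230.4  149.    31.9   87.5]
scene [353. 249.] [648.1  94.8  50.8  48.3 -12.9]
scene [331. 201.] [480.1  82.   51.7  50.4 -12.9]
scene [332. 174.] [376.8 106.6  50.3  48.2 -13.1]
mat [500.8  29.9 106.   95.4  25. ]
comb [ 634.7 -227.3  146.9    5.6   88.1]
pos [ 0.498  -0.2446  0.1913] yaw 179.93 F [ 0.9 -0.5  0.2] grip 1.003 t 60.55
total units dx,dy,dz [0. 0. 0.] turn None
```

```bash
python3 -m jog '[[[1,0.065,1,0,0],[1,0.065,1,0,0],[1,0.065,1,0,0],[1,0.065,1,0,0],[1,0.065,1,0,0],[1,0.065,1,0,0],[1,0.065,1,0,0],[1,0.065,1,0,0],[1,0,0.1,0,1],[1,0,0,0,1]]]'
python3 -m jog '[[[1,0,0,0,1],[1,0,0,0,1],[1,0,0,0,1],[1,0,0,0,1],[1,0,0,0,1],[1,0,0,0,1],[1,0,0,0,1],[1,0,0,0,1],[1,0,0,0,1],[1,0,0,0,1]]]'
python3 -m jog '[[[1,0,0,0,1],[1,0,0,0,1],[1,0,0,0,1],[1,0,0,0,1],[1,0,0,0,1],[1,0,0,0,1],[1,0,0,0,0],[1,0,0,0,0]]]'
python3 chk.py 18 | grep scene; python3 -c "
from h import *
go(.4773,.0805,.012,90)"
```

```text
time: 61.8
position: [0.4774, 0.0803, 0.1913]
tool_rot: [0.277, 3.129, -0.0]
ft_force: [-0.9, -0.7, -0.6]
grip_width: 1.0
time: 63.05
position: [0.4776, 0.0793, 0.1914]
tool_rot: [1.576, 2.717, 0.0]
ft_force: [-0.0, 1.0, -0.3]
grip_width: 0.998
time: 64.05
position: [0.4775, 0.0794, 0.1914]
tool_rot: [2.221, 2.222, 0.0]
ft_force: [-0.4, 0.3, 0.1]
grip_width: 1.005
scene [353. 249.] [646.7  95.   48.5  47.9  77.1]
scene [331. 202.] [481.8  81.5  55.2  50.4 -13. ]
scene [332. 174.] [376.8 106.6  50.3  48.2 -13.1]
pos [0.4775 0.0794 0.1914] yaw 89.98 F [-0.3  0.3  0.1] grip 1.0 t 64.15
total units dx,dy,dz [ 0.028 -0.006  4.484] turn -0.0
```

```bash
python3 -m jog '[[[1,0.03,0,0.8,0],[1,0,0,0.9,0],[1,0,0,0.9,0],[1,0,0,0.9,0],[1,0,0,0.6,0],[1,0,0,0.3,0],[1,0,0,0,0],[1,0,0,0,0]]]'
python3 -m jog '[[[0,0,0,0.05,0],[0,0,0,0,0],[0,0,0,0,0],[0,0,0,0,0],[0,0,0,0,0],[0,0,0,0,0]]]' 25
python3 -m jog '[[[0,0,0,-0.3,0],[0,0,0,-0.7,0],[0,0,0,0,0],[0,0,0,0,0]]]'
python3 - <<'E'
from h import *
p,d=look("scene","s19");go(.4975,.034,.0125)
a=cv2.imread("pics/s19.png")[120:260,270:430];cv2.imwrite("pics/s19c.png",cv2.resize(a,None,fx=3.5,fy=3.5))
E
```

```text
time: 65.15
position: [0.4785, 0.0809, 0.0164]
tool_rot: [2.222, 2.22, 0.003]
ft_force: [0.1, -0.7, 0.5]
grip_width: 1.003
time: 65.9
position: [0.4774, 0.0806, 0.0134]
tool_rot: [-2.223, -2.22, 0.0]
ft_force: [-1.5, 0.7, 1.9]
grip_width: 0.59
time: 66.4
position: [0.4774, 0.0806, 0.0533]
tool_rot: [-2.223, -2.22, -0.0]
ft_force: [0.7, 0.5, -0.4]
grip_width: 0.587
pos [0.477  0.0805 0.0529] yaw 89.94 F [ 0.2  0.3 -0.9] grip 0.588 t 66.45
total units dx,dy,dz [-1.162  0.514  1.009] turn None
```

```bash
python3 -m jog '[[[0,-0.58,0.26,0,0],[0,-0.58,0.26,0,0],[0,0,0,0,0],[0,0,0,0.5,0],[0,0,0,0.3,0],[0,0,0,0.08,0],[0,0,0,0,0],[0,0,0,0,0]]]'
python3 -m jog '[[[0,0,0,0.03,0],[0,0,0,0,0]]]'
python3 -m jog '[[[0,0,0,0.03,0],[0,0,0,0,0]]]'
```

```text
time: 67.45
position: [0.4987, 0.0344, 0.0187]
tool_rot: [2.222, 2.22, 0.001]
ft_force: [-0.2, 0.9, -0.0]
grip_width: 0.587
time: 67.7
position: [0.4984, 0.0342, 0.0171]
tool_rot: [2.223, 2.22, 0.001]
ft_force: [0.2, 0.4, -0.8]
grip_width: 0.587
time: 67.95
position: [0.4982, 0.0342, 0.0157]
tool_rot: [-2.223, -2.22, 0.0]
ft_force: [0.8, 0.3, -0.3]
grip_width: 0.583
```

```bash
python3 -m jog '[[[0,0,0,0.03,0],[0,0,0,0,0]]]'
python3 -m jog '[[[0,0,0,0.02,0],[0,0,0,0,0]]]'
```

```text
time: 68.2
position: [0.4982, 0.0342, 0.0144]
tool_rot: [-2.223, -2.22, 0.0]
ft_force: [-0.0, -0.3, -0.2]
grip_width: 0.584
time: 68.45
position: [0.4983, 0.0342, 0.0137]
tool_rot: [-2.223, -2.22, -0.0]
ft_force: [-0.8, 0.1, -0.2]
grip_width: 0.585
```

```bash
python3 -m jog '[[[0,0,0,0.02,0],[0,0,0,0,0],[0.65,0,0,0,0],[0.75,0,0,0,0],[0.85,0,0,0,0],[0.85,0,0,-0.3,0],[0.85,0,0,-0.7,0],[0.85,0,0,-1,0],[0.85,0,0,-1,0],[0.85,0,0,-1,0]]]'
python3 -m jog '[[[1,-1,0,-0.5,0],[1,-1,0,0,0],[1,-1,0,0,0],[1,-1,0,0,0],[1,-1,-0.5,0,0],[1,-1,-0.5,0,0],[1,-1,-0.5,0,0],[1,0,0,0,0],[1,0,0,0,0]]]'
python3 chk.py 20
for i in 1 2 3; do python3 -m jog '[[[1,0,0,0,0],[1,0,0,0,0],[1,0,0,0,0],[1,0,0,0,0],[1,0,0,0,0],[1,0,0,0,0],[1,0,0,0,0],[1,0,0,0,0],[1,0,0,0,0],[1,0,0,0,0]]]' | head -1; done; python3 chk.py 21
python3 -c "
import cv2,numpy as np
a=cv2.imread('pics/top21.png')[110:290,260:560];b=cv2.imread('pics/scene21.png')[160:310,150:400]
cv2.imwrite('pics/c21.png',np.vstack([cv2.resize(a,(500,300)),cv2.resize(b,(500,300))]))"
```

```text
time: 69.7
position: [0.4983, 0.034, 0.1752]
tool_rot: [2.223, 2.219, 0.002]
ft_force: [1.3, 0.5, 0.6]
grip_width: 0.854
time: 70.82
position: [0.4383, -0.2453, 0.1935]
tool_rot: [2.223, 2.22, 0.002]
ft_force: [0.9, 1.0, 0.3]
grip_width: 0.997
top [307. 293.] [370.5 105.5  48.3  47.9  -1.5]
top [337. 233.] [499.2  33.5  49.   49.   -1.8]
top [309. 173.] [640.5  93.8  49.9  48.5  -1.6]
mat [497.   33.6 104.9 104.7  88. ]
comb [ 646.8 -230.4  149.1   31.9   87.5]
scene [353. 249.] [648.   94.7  51.1  47.9 -14.5]
scene [316. 211.] [504.7  35.9  53.1  49.6 -12.9]
scene [331. 174.] [376.8 106.6  50.3  48.2 -13. ]
mat [497.7  36.4 103.6 103.5 -39.6]
comb [ 634.7 -227.3  146.9    5.6   88.1]
pos [ 0.4387 -0.2444  0.1932] yaw 90.06 F [-0.   0.  -0.9] grip 1.0 t 70.92
total units dx,dy,dz [0. 0. 0.] turn None
time: 72.18
time: 73.42
time: 74.68
top [306. 293.] [370.5 105.5  48.3  47.9  -1.5]
top [337. 233.] [499.2  33.5  49.   49.   -1.8]
top [309. 173.] [640.5  93.8  49.8  48.6  -2.2]
mat [497.   33.6 104.9 104.7  88. ]
comb [ 646.8 -230.4  149.    31.9   87.5]
scene [353. 249.] [646.7  95.   48.4  47.9  77.1]
scene [316. 211.] [504.4  34.7  53.1  47.  -12.8]
scene [332. 174.] [376.8 106.6  50.3  48.2 -13. ]
mat [497.8  35.2 105.2 103.3 -77.8]
comb [ 634.6 -227.3  146.9    5.5   88.3]
pos [ 0.438  -0.2457  0.1929] yaw 89.94 F [-0.2  1.  -0.4] grip 1.001 t 74.78
total units dx,dy,dz [0. 0. 0.] turn None
```

View pics/c21.png

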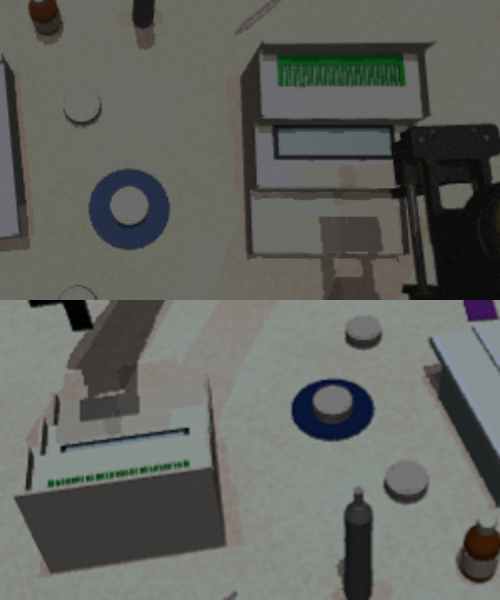

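```bash
python3 -c "
from bench import job
print(job.close_job())"
```

```text
the job is handed in; nothing more can be done
None
```

The cabinet is tidied and the job is handed in at about 75 s of the 210 s allowed. No board was on the shelf, so only the comb and mirror went into trays.

- **Comb:** I slid it out past the shelf edge, gripped it, laid it flat in the top tray, and pushed it back until I felt about 9 N against the wall. Its yaw reads 87.5° and the tray's about 87.6°.
- **Mirror:** I did the same for the middle tray, also to about 9 N. The wall contact came within 1 mm of where I predicted it. I judged its alignment by eye in the pictures and did not measure its yaw.
- **Tin:** I set the rightmost of the three on the blue coaster. It was then knocked about 5 cm aside while I waited, so I picked it up and centred it again. It stayed in place for the last 4 s of checks, lying flat. I could not tell its top from its bottom, so I kept it the way up it was lying.
- **Left alone:** the robot did not touch the purple look-alike, the other tins, the toothbrush handle, tweezers or bottle. I re-measured only the other tins, and they had not moved.

**Disagreement in the last check:** the two cameras differ on how well the tin is centred. The top view says it is 2 mm off the coaster's centre and the scene view says 7 mm. The scene view reads tins about 6 mm too far back. The gripper position when I released it suggests about 1 mm off.

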